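# Dial open the worn combination strongbox

### The job

Open the grey strongbox: turn its dial left to the second mark left of the long zero mark, then slowly right, by feel, until the worn lock catches and the dial comes to rest firmly against its stop, somewhere between the second and the sixth mark right of zero. Lean on the stop enough to seat the catch, but do not force it. Let go, slide the steel cover fully open to the left by its grip bar, and leave the things standing round the box alone.

Things in the scene. Friction and masses are not known exactly. Their poses are not given: they have to be found in the camera images.
- lock_case: Grey steel strongbox, 140 (x) x 282 (y) x 78 mm high, fixed to the worktop, turned by up to 0.3 rad. Origin: centre of its underside. Its +y half (robot's left) is the compartment under the sliding cover; its -y half the lock deck, top 75 mm up, with the dial on a vertical axis through (0, -75 mm) of the box.
- dial_grip (a point): Centre of the dial's black bar grip, on the dial axis, 96 mm above the worktop. The bar is 60 mm long, 14 mm thick, 26 mm high (z = 83 to 109 mm), on a dark disc 74 mm across. The point's +x runs along the bar to the end with the pointed nose and bright line, which points at the marks; grip across its y.
- dial (a joint): Dial angle, rad: 0 = nose at the long zero mark, growing to the left (counter-clockwise from above). Second mark left = +0.349; it starts between -0.27 and -0.07. The catch works only after a left turn to +0.349 (0.23 to 0.47 will do; further left spoils it).
- cover_grip (a point): Centre of the grip bar on the sliding cover: dark bar, 50 mm along the box's x, 12 mm thick along y, 26 mm high (z = 72 to 98 mm); moves with the cover.
- cover (a joint): Travel of the steel cover in m, 0 shut to 0.080 fully open, along the box's +y (robot's left). Slides with about 3 N once the catch has dropped; locked it stops after about 12 mm. Stays where it is left.
- oil_bottle: Bystander: yellow oil bottle, 53 mm across, 142 mm tall, standing to the right of the box. Origin at its underside.
- sanding_discs: Bystander: stack of brown sanding discs, 78 mm across, 9 mm high, lying to the left of the box. Origin at its underside.
- zero_mark (a point): Middle of the long zero mark on the deck, 48 mm from the dial axis on the box's +x (far) side. Each side of it, round the dial, six short black marks 10 degrees (0.1745 rad) apart. The marks are fixed to the box.
- lock_carriage: The hidden catch; origin under the dial axis at the box's underside. On the way right a roller drops into the dial's gate; within 0.15 rad more the dial meets a springy stop (5 N m per rad) somewhere from -0.40 to -1.05 rad. 7 N on the catch (0.2 N m at the dial) for 0.1 s seats it, over 20 N (0.5 N m) damages it: aim for 0.3 N m. Before, it runs with under 0.1 N m. Once dropped it stays.

How it is judged:
By the outcome, as a careful person would: the job done as asked, in the order asked, and still so for the second after the job is handed in, with the robot touching nothing.
It also fails if it takes over 72 s, if anything falls off the work surface, if the arm or the gripper's body presses on something with over 40 N, if the wrist force passes 120 N, or if a joint passes its speed limit or range.

### The arm

A 7-joint arm with a two-finger parallel gripper is mounted at the origin on the work surface; the furniture and walls round the work are solid. World frame = base frame: x ahead of the robot, y to its left, z up, the work surface at z = 0. Lengths are in m, angles in rad, forces in N, time in s.
With the tool pointing down it reaches from about 0.375 to 0.925 m from the base axis. Payload 3.1 kg.
Tool frame: the origin (TCP) lies between the finger pads; the fingertips stand 19 mm ahead of it and the grasp point (between the pads) is the TCP; z points along the fingers, y is the direction in which the jaws open and shut (so a half turn about z gives the same grasp; the last joint's range is limited). The gripper opens to 85 mm and grips with 20 to 120 N. Pads are 22 mm wide; open, the fingers measure 114 mm over their backs; the gripper's body (76 mm by 85 mm) begins 54 mm behind the grasp point. The pads swing forward as they close: fully open they stand 13 mm farther back than shut.
Start: joints at [-1.346, 0.383, 0.044, 1.598, -0.018, 1.161, -0.05], TCP at [0.206, 0.616, 0.25] pointing down, gripper open.
Joint ranges: [-2.61, 2.61], [-0.41, 2.15], [-1.48, 1.57], [0, 2.5], [-1.57, 4.71], [0.05, 1.97], [-2.85, 2.85]. Speed limits (rad/s): [2.79, 2.79, 3.14, 3.14, 3.14, 3.14, 3.14].

### API

Orientations are given as a unit quaternion [x, y, z, w].
In Python, from bench import move_ptp, movel, move_j, move_gripper, pause, inverse_kinematics, read_camera, camera_params, MotionError, sign_off, look_for, tip_of, read_time_s, read_qpos, read_joint_vel, read_effort, read_eef_pos, read_tcp_rot, read_ft_force, read_ft_torque, read_finger_gap gives the robot as it stands. Calls block until the motion is done:
- move_ptp(position, orientation): joint-space move of the TCP to a pose.
- movel(position, orientation=None, speed=0.15): straight line of the TCP; orientation=None keeps the orientation; speed is the mean speed in m/s.
- move_j(angles): joint-space move.
- move_gripper(opening, effort=None): finger opening in m; effort is the grip in N (None keeps the last); returns when the fingers have stopped.
- pause(seconds).
- inverse_kinematics(position, orientation): joint angles nearest the present ones, or None.
- read_camera(name): name is "side" or "top"; returns the picture (420x560x3 uint8, red, green, blue); there is no depth.
- camera_params(name): a dict with "K" (3x3 intrinsics, pixels), "camera_from_world" (4x4, takes a point from world to camera coordinates). Camera axes: x right, y down, z forward; pixel columns grow to the right and rows downward; lengths in m; the calibration is good to about 2 mm. A picture is of the moment at which its call begins. camera_params takes no time and is no camera call.
A pose or a line that the arm cannot do raises MotionError and nothing moves.
- sign_off(): hands the job in, once; it reports no verdict.
Trained networks look in the newest picture that a camera, given by its name, has taken for a name from the list of things; names that differ only in an ending like _2 or _b are one class to them, and where a whole thing is asked for, a point or a joint stands for the part that bears it (a point fixed in the world has none). Each returns a list of dicts, best first, with "confidence" (0 to 1); they miss things now and then, are a little off and sometimes report something else, mostly with a low value. They report only what shows in the picture. A call takes as long as a camera call.
- look_for(camera, name): "at" ([column, row] in pixels, amid what is visible of it).
- tip_of(camera, name): "at" ([column, row] in pixels: a listed point, or the origin of a listed thing).
Readings, each from a call of its own:
- read_time_s(): time.
- read_qpos(): joint angles.
- read_joint_vel(): joint speeds.
- read_effort(): joint torques, N m.
- read_eef_pos(): TCP position.
- read_tcp_rot(): TCP orientation.
- read_ft_force(): force on the tool from outside, world axes, zero at the start.
- read_ft_torque(): the same for the moment, N m.
- read_finger_gap(): finger opening in m.
Only numpy, scipy, OpenCV 4.12 (cv2) and the standard library are available. Lean on these libraries where they do the work, as an engineer would, in place of code of your own. Each camera call takes 0.05 s, during which the arm holds its last target.

## Working session

There is one attempt and no reset: what is moved stays moved. The work goes in short steps, each a Python script; the robot and the scene stay as the last script left them, time stands still between calls to the robot, and variables do not carry over. Pictures are saved under pics/ and viewed, and the job is handed in when it is done.

```bash
ls; mkdir -p pics; cat > h.py <<'E'
import numpy as np, cv2
from bench import *
def snap(cam,name,scale=1):
    im=read_camera(cam); 
    cv2.imwrite(f'pics/{name}.png',cv2.cvtColor(im,cv2.COLOR_RGB2BGR)); return im
def ray(cam,uv):
    p=camera_params(cam);K=np.array(p['K']);T=np.array(p['camera_from_world'])
    d=np.linalg.inv(K)@np.array([uv[0],uv[1],1.0]);R=T[:3,:3]
    return -R.T@T[:3,3], R.T@d
def atz(cam,uv,z):
    o,d=ray(cam,uv);return o+d*(z-o[2])/d[2]
def proj(cam,P):
    p=camera_params(cam);K=np.array(p['K']);T=np.array(p['camera_from_world'])
    c=T[:3,:3]@np.array(P)+T[:3,3];q=K@c;return q[:2]/q[2]
E
python3 - <<'E'
from h import *
print(read_time_s(),read_eef_pos(),read_tcp_rot())
Z=dict(lock_case=0,dial_grip=.096,cover_grip=.085,oil_bottle=0,sanding_discs=0,zero_mark=.075,lock_carriage=0)
for cam in('top','side'):
    snap(cam,cam+'0')
    o,_=ray(cam,(280,210));print(cam,o)
    for n in Z:
        for r in tip_of(cam,n)[:2]:
            print(cam,n,np.round(r['at'],1),round(r['confidence'],2),np.round(atz(cam,r['at'],Z[n]),4))
print(read_time_s())
E
```

```text
pics
0.0 [0.20589269 0.61558341 0.24887091] [ 1.60643485e-01  9.87011613e-01 -1.31261804e-03 -1.55900655e-04]
top [ 0.30236792 -0.02262648  1.32133414]
top lock_case [314.1 212.2] 0.84 [ 0.4867 -0.1159  0.    ]
top dial_grip [340.2 208.1] 0.56 [ 0.4848 -0.1878  0.096 ]
top cover_grip [306.7 204.8] 0.86 [ 0.4978 -0.0879  0.085 ]
top oil_bottle [381.4 226.5] 0.7 [ 0.4377 -0.3308  0.    ]
top sanding_discs [170.6 207.2] 0.61 [0.5087 0.3526 0.    ]
top zero_mark [337.6 191.3] 0.7 [ 0.5403 -0.1843  0.075 ]
side [ 0.32946673 -1.05510142  1.00864283]
side lock_case [274.7 258.8] 0.86 [ 0.4923 -0.1007  0.    ]
side dial_grip [280.3 257.3] 0.8 [ 0.491  -0.1889  0.096 ]
side cover_grip [279.2 258.9] 0.59 [ 0.4893 -0.1833  0.085 ]
side sanding_discs [252.2 160.7] 0.68 [0.4946 0.3526 0.    ]
side zero_mark [300.2 261.8] 0.71 [ 0.5399 -0.1923  0.075 ]
0.8
```

View pics/top0.png

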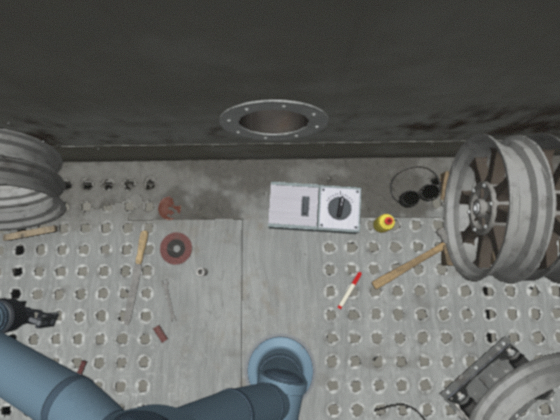

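View pics/side0.png

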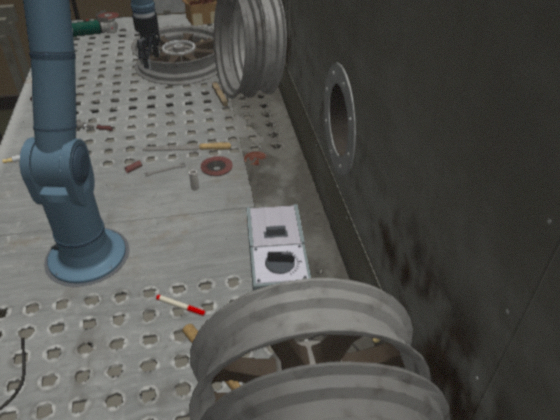

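```bash
python3 - <<'E'
import cv2
a=cv2.imread('pics/top0.png')[160:260,270:410];cv2.imwrite('pics/top0c.png',cv2.resize(a,None,fx=5.5,fy=5.5,interpolation=cv2.INTER_CUBIC))
a=cv2.imread('pics/side0.png')[190:300,220:350];cv2.imwrite('pics/side0c.png',cv2.resize(a,None,fx=5.4,fy=5.4,interpolation=cv2.INTER_CUBIC))
E
```

```text
(no output)
```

View pics/top0c.png

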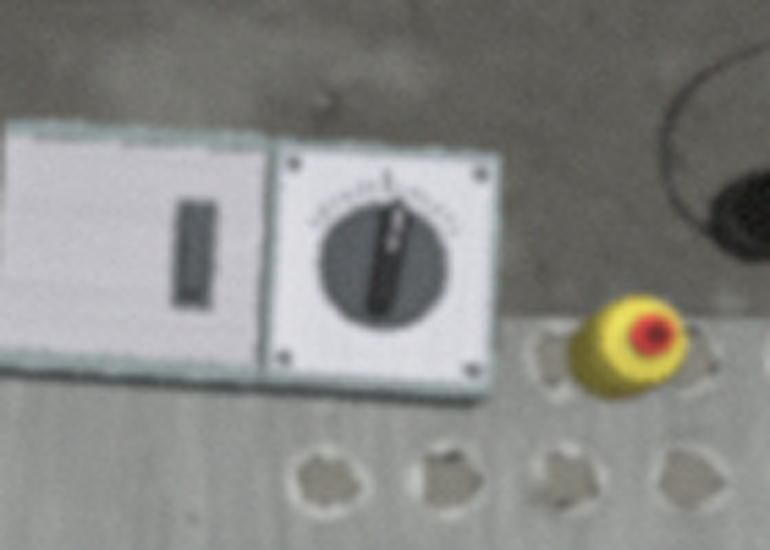

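View pics/side0c.png

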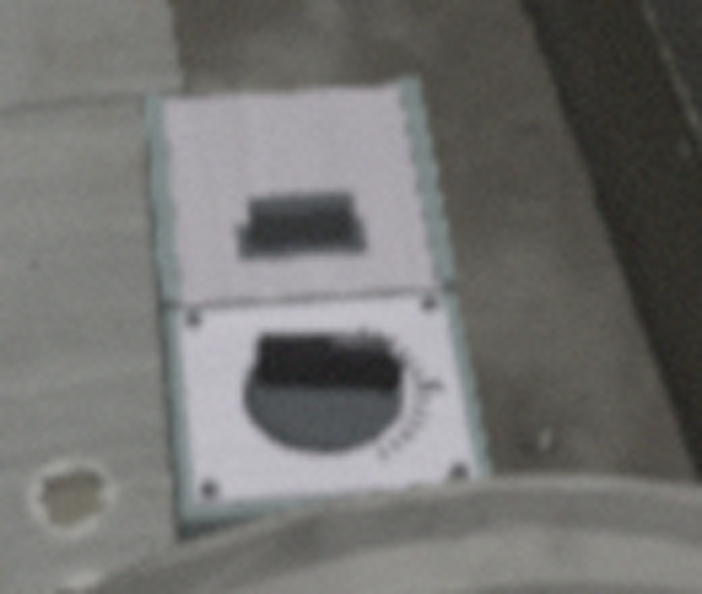

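The dial bar points slightly right of zero (nose near crop 402,205). The cover grip is at about full-image (305,206), the bottle is right of the box and the discs are far left. Next I'll refine the box pose from the screws and disc.

```bash
python3 - <<'E'
from h import *
f=lambda u,v:(270+(u+.5)/5.5-.5,160+(v+.5)/5.5-.5)
g=lambda u,v:(220+(u+.5)/5.4-.5,190+(v+.5)/5.4-.5)
S=[atz('top',f(*p),.0755) for p in[(294,163),(482,174),(474,370),(284,357)]]
S2=[atz('side',g(*p),.0755) for p in[(429,303),(460,470),(210,488),(194,318)]]
for s in (S,S2):
    s=np.array(s);print(np.round(s,4).tolist(),s.mean(0))
    ex=(s[0]+s[1]-s[2]-s[3]);ey=s[0]+s[3]-s[1]-s[2]
    print('yaw',np.arctan2(ex[1],ex[0]),np.arctan2(-ey[0],ey[1]),'len',np.linalg.norm(ex)/2,np.linalg.norm(ey)/2)
print('disc top',atz('top',f(383,266),.083))
a,b=atz('top',f(378,310),.109),atz('top',f(402,205),.109)
print('bar',a,b,(a+b)/2,np.arctan2(*(b-a)[[1,0]]))
print('cover grip top', atz('top',f(198,252),.098))
print('zero', atz('top',f(389,180),.075))
# segment disc in top
im=cv2.imread('pics/top0.png');gr=cv2.cvtColor(im,cv2.COLOR_BGR2GRAY)
m=(gr<120).astype(np.uint8);c=m[194:224,322:360]
n,l,st,ce=cv2.connectedComponentsWithStats(c)
i=1+st[1:,4].argmax();print('disc seg',st[i],ce[i]+[322,194],atz('top',ce[i]+[322,194],.085))
E
```

```text
[[0.5473, -0.1397, 0.0755], [0.5397, -0.2444, 0.0755], [0.4297, -0.2358, 0.0755], [0.4381, -0.1314, 0.0755]] [ 0.48869643 -0.18779977  0.0755    ]
yaw -0.07697331200744387 -0.07639535444078493 len 0.10989108361491992 0.104870178808091
[[0.5484, -0.1376, 0.0755], [0.5406, -0.2419, 0.0755], [0.4308, -0.2336, 0.0755], [0.4387, -0.1287, 0.0755]] [ 0.48962316 -0.18546433  0.0755    ]
yaw -0.07819896347837241 -0.07472784438124876 len 0.11010859944811745 0.10487131579945463
disc top [ 0.48721888 -0.1865691   0.083     ]
bar [ 0.45936975 -0.17968122  0.109     ] [ 0.51671498 -0.19447276  0.109     ] [ 0.48804236 -0.18707699  0.109     ] -0.2524359652395065
cover grip top [ 0.49394627 -0.08385208  0.098     ]
zero [ 0.53701652 -0.19250764  0.075     ]
disc seg [  7   3  22  22 382] [339.10209424 207.93455497] [ 0.48698624 -0.18592748  0.085     ]
```

```bash
cat >> h.py <<'E'
AX=np.array([0.488,-0.1866]);BY=-0.0765
def quat(yaw): # tool down, tool x along yaw
    return [float(np.cos(yaw/2)),float(np.sin(yaw/2)),0.,0.]
E
python3 - <<'E'
from h import *
for off in(0,np.pi,-np.pi):
  for y in(0.35,-.25,-.7,-1.25):
    for z in (.106,.25):
      q=inverse_kinematics([*AX,z],quat(y+off)); print(round(off,1),y,z,None if q is None else np.round(q,3))
print(read_effort(),read_ft_force(),read_ft_torque())
E
```

```text
0 0.35 0.106 [-0.384  0.43   0.793  2.046 -0.414  0.828 -0.571]
0 0.35 0.25 [-0.858  0.462  1.431  1.943 -0.499  1.177 -0.458]
0 -0.25 0.106 [-0.346  0.414  0.743  2.045 -0.381  0.821 -1.201]
0 -0.25 0.25 [-0.748  0.279  1.202  1.941 -0.291  1.114 -1.25 ]
0 -0.7 0.106 [-0.635  0.633  1.156  2.054 -0.731  0.945 -1.351]
0 -0.7 0.25 [-0.851  0.435  1.406  1.943 -0.47   1.166 -1.534]
0 -1.25 0.106 [-0.729  0.877  1.373  2.056 -0.99   1.124 -1.701]
0 -1.25 0.25 [-0.851  0.435  1.406  1.943 -0.47   1.166 -2.084]
3.1 0.35 0.106 [-0.53   0.517  0.991  2.051 -0.569  0.874  2.705]
3.1 0.35 0.25 [-0.754  0.284  1.211  1.941 -0.297  1.116  2.497]
3.1 -0.25 0.106 [-0.336  0.41   0.732  2.045 -0.373  0.82   1.934]
3.1 -0.25 0.25 [-0.745  0.276  1.196  1.941 -0.287  1.114  1.888]
3.1 -0.7 0.106 [-0.449  0.462  0.877  2.049 -0.476  0.844  1.574]
3.1 -0.7 0.25 [-0.75   0.28   1.204  1.941 -0.292  1.115  1.443]
3.1 -1.25 0.106 [-0.381  0.428  0.788  2.046 -0.411  0.828  0.967]
3.1 -1.25 0.25 [-0.862  0.485  1.45   1.943 -0.523  1.187  1.105]
-3.1 0.35 0.106 [-0.53   0.517  0.991  2.051 -0.569  0.874  2.705]
-3.1 0.35 0.25 [-0.754  0.284  1.211  1.941 -0.297  1.116  2.497]
-3.1 -0.25 0.106 [-0.336  0.41   0.732  2.045 -0.373  0.82   1.934]
-3.1 -0.25 0.25 [-0.745  0.276  1.196  1.941 -0.287  1.114  1.888]
-3.1 -0.7 0.106 [-0.449  0.462  0.877  2.049 -0.476  0.844  1.574]
-3.1 -0.7 0.25 [-0.75   0.28   1.204  1.941 -0.292  1.115  1.443]
-3.1 -1.25 0.106 [-0.381  0.428  0.788  2.046 -0.411  0.828  0.967]
-3.1 -1.25 0.25 [-0.862  0.485  1.45   1.943 -0.523  1.187  1.105]
[ 1.80354539e-05 -4.33377171e+01  1.02240019e+00 -2.49900788e+01
  1.03321852e-02  1.68700830e-03  7.49950885e-06] [-0.0495594  -0.13326756  0.0138294 ] [ 0.00222961 -0.00689487  0.0385644 ]
```

```bash
python3 - <<'E'
from h import *
move_ptp([*AX,.2],quat(-.2524)); print(read_time_s(),np.round(read_qpos(),3),read_ft_force())
move_gripper(.05,25)
snap('top','t1');snap('side','s1');print(read_time_s(),read_eef_pos())
a=cv2.imread('pics/side0.png');
cv2.imwrite('pics/b1.png',cv2.resize(np.hstack([cv2.imread('pics/t1.png'),cv2.imread('pics/s1.png')]),(800,300)))
E
```

```text
3.7917 [-0.51   0.275  0.913  1.984 -0.259  1.002 -1.295] [-0.80970931  0.46547188  0.16536489]
4.3333 [ 0.48797601 -0.18665487  0.20000975]
```

View pics/b1.png

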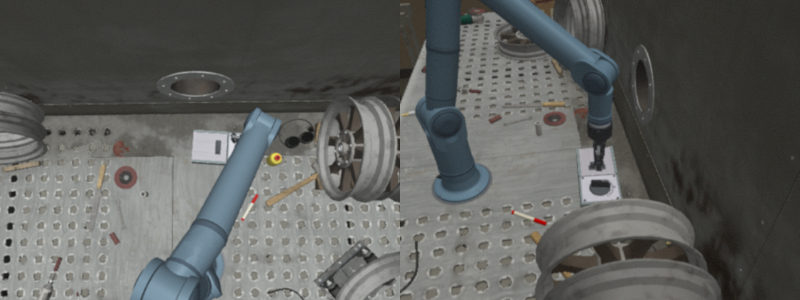

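The gripper hangs above the dial and the bottle is clear. Now descending and gripping.

```bash
python3 - <<'E'
from h import *
movel([*AX,.14],speed=.1);print(read_ft_force())
movel([*AX,.106],speed=.05);print('F',np.round(read_ft_force(),2))
move_gripper(0.0,25);print('gap',read_finger_gap(),'F',np.round(read_ft_force(),2),'T',np.round(read_ft_torque(),3),read_eef_pos(),read_time_s())
print(np.round(read_effort(),3),np.round(read_qpos(),4))
snap('side','s2')
a=cv2.imread('pics/s2.png')[190:300,220:350];cv2.imwrite('pics/s2c.png',cv2.resize(a,None,fx=5,fy=5))
E
```

```text
[0.83424195 0.32907516 0.95438405]
F [ 0.28 -0.14  0.05]
gap 0.013716922626461982 F [-0.28 -0.08  1.07] T [0.035 0.115 0.011] [ 0.48825413 -0.18666276  0.10637087] 6.325
[ 2.0000e-03 -2.8927e+01  7.5460e+00 -1.7920e+01 -1.3000e-02 -1.4000e-01
  1.8000e-02] [-0.3964  0.4343  0.8083  2.0463 -0.425   0.8312 -1.1641]
```

View pics/s2c.png

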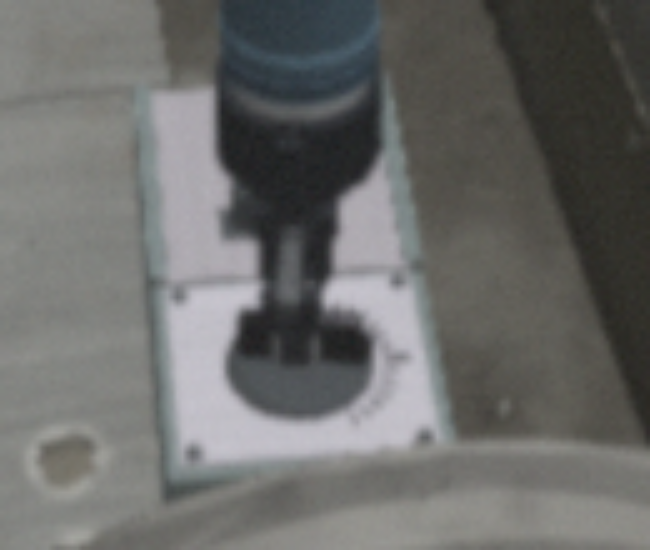

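The bar is gripped: gap 13.7 mm, bar between the pads, negligible side force. Now the left turn, using joint 7.

```bash
cat >> h.py <<'E'
from scipy.spatial.transform import Rotation as Ro
def yaw():
    R=Ro.from_quat(read_tcp_rot()).as_matrix();return float(np.arctan2(R[1,0],R[0,0]))
E
python3 - <<'E'
from h import *
q=list(read_qpos());y0=yaw();print('yaw',y0,'dial',y0-BY)
q0=q[6]
for i in range(1,6):
    q[6]=q0+i/5*(BY+.349-y0); move_j(q)
    print(round(read_time_s(),2),'dial',round(yaw()-BY,4),'q7e',round(read_effort()[6],3),'F',np.round(read_ft_force(),2),'T',np.round(read_ft_torque(),3))
snap('side','s3');snap('top','t3')
a=cv2.imread('pics/s3.png')[190:300,220:350];cv2.imwrite('pics/s3c.png',cv2.resize(a,None,fx=5,fy=5))
print(read_eef_pos(),read_finger_gap())
E
```

```text
yaw -0.25244567525091427 dial -0.17594567525091426
6.62 dial -0.073 q7e 0.019 F [-0.13  0.09  0.44] T [-0.077  0.028  0.053]
6.88 dial 0.03 q7e 0.054 F [ 0.07 -0.9   0.75] T [-0.13  -0.022  0.088]
7.12 dial 0.1346 q7e -0.002 F [ 0.12 -0.44 -0.95] T [-0.173  0.05   0.034]
7.38 dial 0.2394 q7e 0.009 F [ 0.36 -1.67 -0.39] T [-0.311  0.024  0.037]
7.62 dial 0.3442 q7e -0.016 F [ 0.33 -2.03 -0.43] T [-0.511  0.009  0.048]
[ 0.48827247 -0.18714704  0.1064    ] 0.013542053442496132
```

View pics/s3c.png

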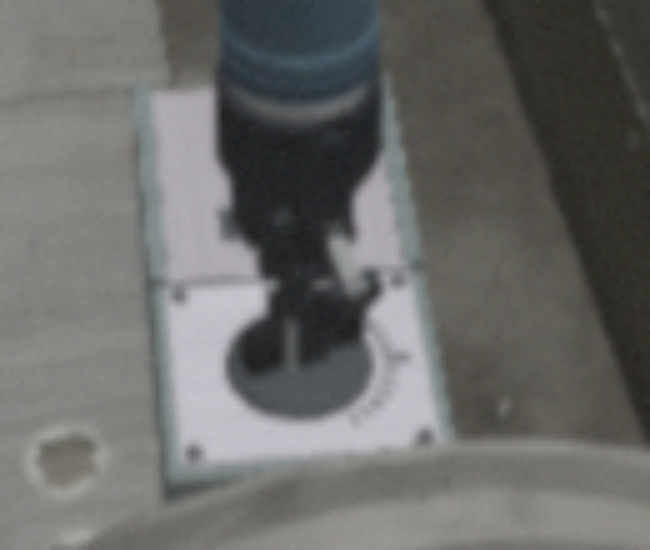

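```bash
cat > turn.py <<'E'
from h import *
def meas(n=6,dt=.02):
    T=[];E=[];F=[]
    for _ in range(n):
        pause(dt);T.append(read_ft_torque()[2]);E.append(read_effort()[6]);F.append(read_ft_force())
    return np.mean(T),np.mean(E),np.mean(F,0)
q=list(read_qpos());q[6]+=.349-(yaw()-BY)
t0,e0,f=meas();print('base',t0,e0,f)
cmd=.349;hit=0
while cmd>-1.15:
    st=.05 if cmd>-.2 else .015
    cmd-=st;q[6]-=st;move_j(q)
    t,e,f=meas(3 if st>.02 else 5)
    print(round(read_time_s(),2),'cmd',round(cmd,3),'dial',round(yaw()-BY,4),'T',round(t,3),'E',round(e,3),'F',np.round(f,1))
    if max(abs(t-.04),abs(e))>.2 or np.linalg.norm(f)>12: break
    if read_time_s()>45: break
E
python3 turn.py
```

```text
base 0.0007140617513398617 -0.01720346772344783 [ 0.48740838 -2.67309902 -0.86660376]
8.12 cmd 0.299 dial 0.2991 T -0.111 E 0.051 F [ 0.4 -1.9  0. ]
8.43 cmd 0.249 dial 0.25 T -0.056 E 0.047 F [ 0.  -2.1 -0.1]
8.72 cmd 0.199 dial 0.2005 T -0.014 E 0.04 F [-0.9 -1.6  0.3]
9.03 cmd 0.149 dial 0.1506 T -0.051 E 0.032 F [ 0.3 -1.   0.2]
9.32 cmd 0.099 dial 0.1006 T -0.086 E 0.024 F [-0.4 -0.6  0.9]
9.62 cmd 0.049 dial 0.0506 T -0.048 E 0.021 F [-0.7 -1.1  0.9]
9.93 cmd -0.001 dial 0.0007 T -0.013 E 0.012 F [-0.4  0.3  1.4]
10.22 cmd -0.051 dial -0.0495 T -0.062 E 0.042 F [-0.5  0.5  2.2]
10.53 cmd -0.101 dial -0.0993 T -0.052 E 0.034 F [-1.   1.3  1.6]
10.82 cmd -0.151 dial -0.1494 T -0.039 E 0.029 F [-0.7  1.3  2.7]
11.12 cmd -0.201 dial -0.1993 T -0.042 E 0.027 F [-1.2  2.   2.7]
11.46 cmd -0.216 dial -0.2155 T 0.013 E -0.009 F [-1.2  3.7  3.4]
11.79 cmd -0.231 dial -0.2308 T -0.03 E 0.002 F [-1.2  4.2  3.7]
12.12 cmd -0.246 dial -0.246 T 0.002 E 0.004 F [-1.3  4.9  4.2]
12.46 cmd -0.261 dial -0.261 T 0.011 E -0.001 F [-1.7  4.9  4.3]
12.79 cmd -0.276 dial -0.2759 T -0.021 E -0.001 F [
[... 1814 characters left out ...]
l -0.696 T -0.064 E 0.07 F [-0.4  5.7  4.5]
22.46 cmd -0.711 dial -0.7111 T -0.08 E 0.096 F [-1.   5.7  4. ]
22.79 cmd -0.726 dial -0.7258 T -0.045 E 0.035 F [-0.9  5.8  4.1]
23.12 cmd -0.741 dial -0.7407 T -0.03 E 0.035 F [-0.6  5.5  4.3]
23.46 cmd -0.756 dial -0.7557 T -0.035 E 0.035 F [-1.2  5.6  4.1]
23.79 cmd -0.771 dial -0.7708 T -0.029 E 0.035 F [-0.5  5.9  3.8]
24.12 cmd -0.786 dial -0.7857 T -0.042 E 0.035 F [-0.7  6.   3.7]
24.46 cmd -0.801 dial -0.8004 T -0.018 E -0.021 F [-0.9  5.7  4.2]
24.79 cmd -0.816 dial -0.815 T 0.091 E -0.09 F [-0.8  5.3  4.5]
25.12 cmd -0.831 dial -0.8296 T 0.159 E -0.161 F [-0.6  5.2  4. ]
25.46 cmd -0.846 dial -0.8441 T 0.255 E -0.238 F [-0.7  5.5  3.7]
```

The stop starts at about -0.79 and rises 5 N m/rad as expected, now at about 0.25 N m. I'll lean to 0.3 and hold.

```bash
python3 - <<'E'
from h import *
q=list(read_qpos());q[6]+=-.846-(yaw()-BY)-.011;move_j(q)
for _ in range(5):
    pause(.1);print('dial',round(yaw()-BY,4),'E',round(read_effort()[6],3),'T',round(read_ft_torque()[2],3),'F',np.round(read_ft_force(),1))
# unload
q[6]+=.06;move_j(q);pause(.1);print('back: dial',yaw()-BY,read_effort()[6],read_ft_torque()[2])
p=read_eef_pos();move_gripper(.045);print(read_finger_gap(),np.round(read_ft_force(),2))
movel([p[0],p[1],.18],speed=.1);print(read_time_s(),read_eef_pos())
E
```

```text
dial -0.8563 E -0.359 T 0.346 F [-1.6  4.6  3.6]
dial -0.8565 E -0.363 T 0.285 F [-1.5  4.1  4.6]
dial -0.8568 E -0.364 T 0.386 F [-0.1  5.5  3.5]
dial -0.8569 E -0.365 T 0.404 F [-1.1  4.3  4. ]
dial -0.8569 E -0.365 T 0.409 F [-2.4  4.6  3.2]
back: dial -0.7988443008971329 -0.04903592518530786 -0.004113126885043006
0.0447027349657861 [0.2  0.1  0.55]
27.85 [ 0.48818153 -0.18585639  0.17954068]
```

```bash
python3 - <<'E'
from h import *
u=np.array([-np.sin(BY),np.cos(BY)]);C=AX+.103*u;print(C)
snap('top','t4')
for r in tip_of('top','cover_grip')[:2]: print(r, atz('top',r['at'],.085))
move_gripper(.04,30)
move_ptp([*C,.18],quat(BY));movel([*C,.13],speed=.1)
snap('top','t5');snap('side','s5')
a=cv2.imread('pics/t4.png')[160:260,270:410];b=cv2.imread('pics/s5.png')[170:290,220:350]
cv2.imwrite('pics/c5.png',np.hstack([cv2.resize(a,(400,400)),cv2.resize(b,(400,400))]))
print(read_time_s(),np.round(read_ft_force(),1))
E
```

```text
[ 0.49587182 -0.08390124]
{'at': [306.0, 204.2], 'confidence': 0.55} [ 0.49969238 -0.08581818  0.085     ]
29.4667 [ 1.2 -0.2 -0.1]
```

View pics/c5.png

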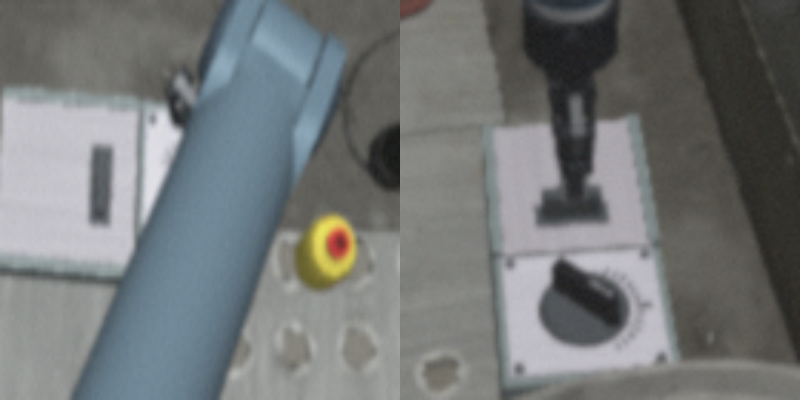

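The dial now sits right of zero, and the gripper is above the cover bar.

```bash
python3 - <<'E'
from h import *
u=np.array([-np.sin(BY),np.cos(BY)]);C=AX+.103*u
movel([*C,.100],speed=.05);print('F',np.round(read_ft_force(),1))
move_gripper(0.0,30);print('gap',read_finger_gap(),np.round(read_ft_force(),1),read_time_s())
for d in (.01,.02,.03,.045,.06,.072,.078,.080):
    movel([*(C+d*u),.100],speed=.04);f=np.array(read_ft_force())
    print(d,'F along',round(f[:2]@u,1),np.round(f,1),'gap',round(read_finger_gap(),4),round(read_time_s(),1))
    if abs(f[:2]@u)>15: break
snap('side','s6')
a=cv2.imread('pics/s6.png')[150:300,200:350];cv2.imwrite('pics/s6c.png',cv2.resize(a,None,fx=4,fy=4))
E
```

```text
F [ 0.3 -0.3  0.9]
gap 0.01136416606252488 [-0.7  4.6  3.4] 30.575
0.01 F along -2.0 [-1.  -1.9  4.9] gap 0.011 31.0
0.02 F along -1.6 [-1.  -1.6  5.9] gap 0.0109 31.4
0.03 F along -0.3 [-1.8 -0.2  6.4] gap 0.011 31.8
0.045 F along -1.0 [-1.3 -0.9  7.1] gap 0.0113 32.3
0.06 F along -1.7 [-1.9 -1.5  6.4] gap 0.0111 32.8
0.072 F along -0.3 [-1.5 -0.1  5.1] gap 0.0114 33.3
0.078 F along -1.1 [-1.4 -1.   4.8] gap 0.0108 33.6
0.08 F along -2.6 [-2.5 -2.4  5.6] gap 0.011 33.8
```

View pics/s6c.png

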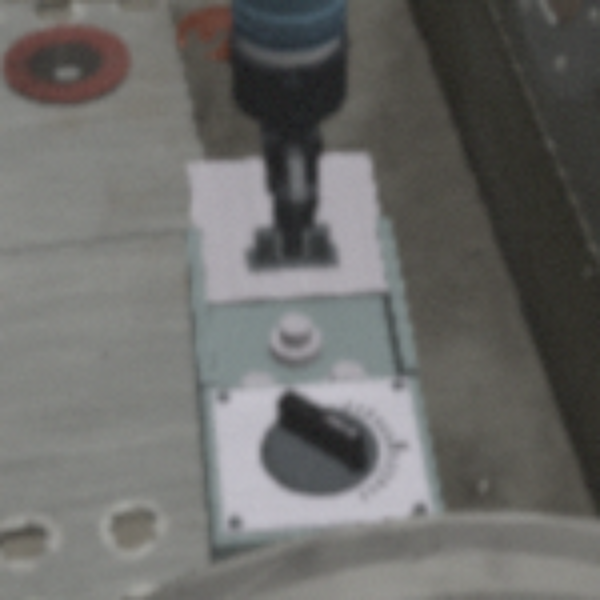

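The cover is open and the compartment shows. I'll push gently to the end stop, checking force, then let go.

```bash
python3 - <<'E'
from h import *
u=np.array([-np.sin(BY),np.cos(BY)]);C=AX+.103*u
for d in np.arange(.081,.090,.001):
    movel([*(C+d*u),.100],speed=.02);pause(.05)
    f=np.mean([read_ft_force() for _ in range(4)],0);print(round(d,3),round(f[:2]@u,1))
    if f[:2]@u<-8: break
print(read_eef_pos())
move_gripper(.04);e=read_eef_pos();movel([e[0],e[1],.2],speed=.12);print(np.round(read_ft_force(),1))
move_ptp([.40,.25,.35],quat(BY))
snap('top','t7');snap('side','s7')
for cam in('top','side'):
  for r in tip_of(cam,'cover_grip')[:1]: p=atz(cam,r['at'],.085);print(cam,p,(p[:2]-C)@u)
  for n in('oil_bottle','sanding_discs'):
    for r in tip_of(cam,n)[:1]: print(cam,n,np.round(r['at'],1),np.round(atz(cam,r['at'],0),3))
a=cv2.imread('pics/t7.png')[150:270,220:410];b=cv2.imread('pics/s7.png')[150:300,200:350]
cv2.imwrite('pics/c7.png',np.hstack([cv2.resize(a,(440,278)),cv2.resize(b,(278,278))]))
print(read_time_s())
E
```

```text
0.081 -2.3
0.082 -1.7
0.083 -4.4
0.084 -5.5
0.085 -7.2
0.086 -8.3
[ 0.50250919 -0.00213665  0.10044423]
[ 0.1 -0.2  0. ]
top [ 0.51053361 -0.00828837  0.085     ] 0.07651225887633505
top oil_bottle [379.1 229.2] [ 0.429 -0.323  0.   ]
top sanding_discs [167.3 210.5] [0.498 0.363 0.   ]
side [ 0.50685137 -0.00967489  0.085     ] 0.07484837950983762
side oil_bottle [271.6 212.9] [0.515 0.083 0.   ]
38.625
```

View pics/c7.png

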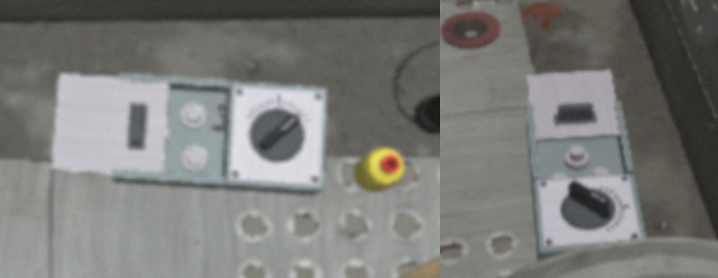

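```bash
python3 - <<'E'
from h import *
u=np.array([-np.sin(BY),np.cos(BY)])
def seg(n,cam,x0,x1,y0,y1):
    g=cv2.cvtColor(cv2.imread(f'pics/{n}.png'),cv2.COLOR_BGR2GRAY)[y0:y1,x0:x1].astype(float)
    w=np.clip(170-g,0,None); w[g>150]=0
    yy,xx=np.mgrid[y0:y1,x0:x1];return [(w*xx).sum()/w.sum(),(w*yy).sum()/w.sum()]
a=seg('top0','top',296,316,192,220);b=seg('top7' if 0 else 't7','top',270,289,190,217)
P,Q=atz('top',a,.09),atz('top',b,.09);print(a,b,P,Q,(Q-P)[:2]@u)
for n,bx in(('top0',(372,398,210,236)),('t7',(372,398,210,236))):
    im=cv2.imread(f'pics/{n}.png').astype(int);m=(im[...,2]-im[...,0])>70
    yy,xx=np.nonzero(m[205:240,368:402]);print('bottle',xx.mean()+368,yy.mean()+205,len(xx))
for n in('top0','t7'):
    im=cv2.imread(f'pics/{n}.png').astype(int);m=(im[...,2]-im[...,0])>30
    yy,xx=np.nonzero(m[228:270,155:195]);print('discs',xx.mean()+155,yy.mean()+228,len(xx))
E
```

```text
[np.float64(304.72794781736076), np.float64(206.011941796287)] [np.float64(278.8229774812344), np.float64(204.27981651376146)] [ 0.49338207 -0.08160536  0.09      ] [ 0.49965879 -0.00315314  0.09      ] 0.07870247073705944
bottle 385.7042253521127 221.4788732394366 213
bottle 385.54883720930235 221.46976744186045 215
discs 175.28048780487805 248.49024390243903 410
discs 185.13138686131387 245.35766423357666 137
```

The travel measures about 78.7 mm, give or take 1.5 mm. There is time for a firmer check: push the bar against the end stop with one finger.

```bash
python3 - <<'E'
from h import *
u=np.array([-np.sin(BY),np.cos(BY)]);C=AX+.103*u
move_gripper(.03)
B=C+.081*u
move_ptp([*B,.16],quat(BY));movel([*B,.101],speed=.08);print(np.round(read_ft_force(),1))
for d in np.arange(.005,.022,.001):
    movel([*(B+d*u),.101],speed=.03);pause(.03)
    f=np.mean([read_ft_force() for _ in range(4)],0);print(round(d,3),round(f[:2]@u,1),round(read_finger_gap(),4))
    if f[:2]@u<-12: break
movel([*B,.101],speed=.1);movel([*B,.2],speed=.15)
move_ptp([.40,.25,.35],quat(BY));print(np.round(read_ft_force(),1))
snap('top','t8');snap('side','s8');print(read_time_s())
b=cv2.imread('pics/t8.png')[150:270,140:410];cv2.imwrite('pics/c8.png',cv2.resize(b,None,fx=2.9,fy=2.9))
E
```

```text
[ 1.  -0.1 -1.4]
0.005 0.1 0.0301
0.006 -0.5 0.0301
0.007 -0.8 0.0297
0.008 0.4 0.03
0.009 -0.4 0.0302
0.01 -1.0 0.0298
0.011 -2.7 0.0301
0.012 -5.6 0.0299
0.013 -6.8 0.0302
0.014 -8.4 0.03
0.015 -10.4 0.0304
0.016 -12.2 0.03
[ 0.   0.  -0.1]
46.9
```

View pics/c8.png

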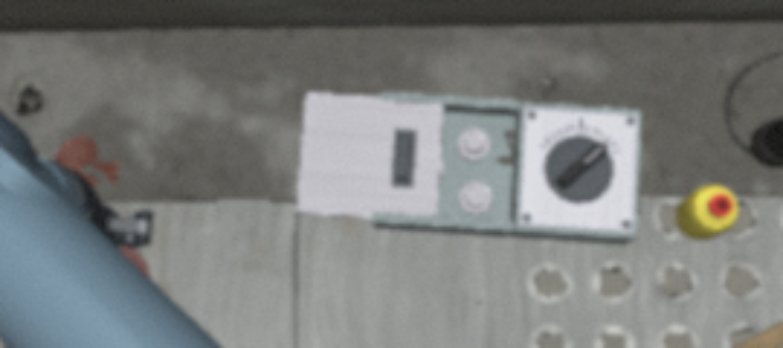

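Pushing with one finger, force climbed steadily to 12 N, against about 3 N for sliding, so the cover is at its end stop. The gripper is clear and touching nothing.

```bash
python3 -c "
from bench import *
pause(.3);print(read_time_s(),read_ft_force());print(sign_off())"
```

```text
47.2 [0.13487034 0.02753726 0.22155497]
the job is handed in; nothing more can be done
None
```

The strongbox is open and I handed the job in at 47.2 s, with the gripper well clear of everything.

- **Dial:** I turned it left to about +0.345 rad, then right in small steps. The stop began at about -0.79 rad, with torque rising about 5 N m per rad. I held it at -0.857 rad for about half a second. The load was about 0.36 N m by joint effort and 0.29 to 0.41 by the wrist sensor. That is over the 0.3 aimed for but below the 0.5 damage limit. I then eased off and let go.
- **Cover:** It slid past the 12 mm lock point at under 3 N, so the catch had dropped. I then pushed it with one finger until the force built steadily to 12 N, which means it is on its end stop. The first picture check gave 78.7 mm of travel, and the network's estimates were 75 to 77 mm. All are slightly short of the nominal 80 mm, by about what the camera calibration allows, so I trusted the force check.
- **Bystanders:** The bottle is at the same pixels as at the start, to within 0.2 px. The parked arm hid the sanding discs in part in the last pictures, so I could not re-measure them. The gripper stayed high near them throughout.

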